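Close the scanner's battery case

TASK

Put the battery cover back on the open battery case: hook the tongue at its front end under the bar at the near end of the tray while the cover is tilted, then swing the other end down and press until it snaps under the spring latch and lies flat, and let go. Work gently: the tray's exact place must be felt, the plastic cracks if the cover or your gripper is forced against the case with more than 18 N, and everything else on the table stays where it is.

Things in the scene. Friction and masses are not known exactly. Their poses are not given: they have to be found in the camera images.
- cover: Battery cover, loose, 60 to 130 g, lying right side up: a grey plate 110 (its x) x 60 (its y) x 4 mm. Origin: centre of its underside at the feet; +x points from the tongue end to the latch end, z up. Two feet ribs 3 mm high run under the plate (x -45 to +50, y = -18 and +18), so the plate spans z = 3 to 7 mm, x = -55 to +55.
- lip (a point): Tip of the cover's tongue, mid-width, mid-thickness (cover x -63, y 0, z 1.5 mm). The tongue is 44 mm wide, 3 mm thick (cover z 0 to 3) and sticks out 8 mm past the plate's front edge.
- rib (a point): Middle of the top of the cover's upright grip rib (cover x 0, y 0, z 31 mm). The rib is 12 mm thick along the cover's x, 40 mm long along its y and stands 24 mm above the plate.
- case: Battery case, fixed: a black box 184 (x) x 108 (y) x 30 mm; on it an open grey tray with two steel cells. Origin: centre of the underside; -x is the end nearest the robot, z up. Fitted, the cover has the same axes. THE TRAY IS ADJUSTABLE: with its bar, walls and latch it really sits up to 14 mm from nominal along the case's x (either way; not in y, z or yaw); it does not yield under 18 N.
- bay (a point): Nominal middle of the tray's opening, at seat height (where the plate's underside rests, 59 mm above the table); axes as the case. Fitted, the cover's origin is 3 mm lower. Side walls' inner faces at y = +-32.5 mm, tops 4 mm above seat. Along both sides, from bar to rear wall, ledges at seat height carry the plate where |y| > 24 mm; the tongue and feet go down between them. Cell tops 8 mm, tray floor 26 mm below seat.
- bar (a point): Nominal place of the keeper bar's inner top edge, mid-width (x = -56.25 mm from the bay, 4 mm above seat); axes as the case. The bar spans the tray's near end; its underside is 0.8 mm above seat, with free space below it for the tongue, 10 mm deep in -x to the front wall. Fitted, the plate's front edge stands against the bar's inner face, the tops flush.
- far_end (a point): Nominal place of the rear wall's inner top edge (x = +56.25 mm from the bay, 4 mm above seat); axes as the case. Bar and rear wall are 112.5 mm apart: the plate has 2.5 mm of play, so only a cover pushed up to the bar goes in.
- latch (a joint): Spring latch, 24 mm wide, in the middle of the far end: 0 m = sprung out (home), grows to 0.008 as it is pushed to +x. At home its nose reaches 5 mm in from the rear wall, underside 5 mm above seat (1 mm over a fitted plate); its face slopes up and out to the wall's line 15 mm above seat; its top is at 17 mm. The cover's edge must be pushed down it with about 2 to 5 N to snap under.
- blank: a plain grey dummy plate 80 x 56 x 4 mm, with a round knob 22 mm across and 16 mm tall on top and no tongue; not the cover, leave it; origin at the centre of its underside
- cell: a spare steel cell standing on end, 18 mm across, 65 mm tall; bystander; origin at its foot
- driver: a screwdriver lying flat, about 200 mm long; bystander
- dots: a white jar, 56 mm across, 70 mm tall, with a black lid; bystander; origin at its foot
- caliper: a steel caliper lying flat, 200 mm long; bystander
- bracket: a small aluminium bracket, 70 x 50 mm, 58 mm tall; bystander; origin at the centre of its underside
- gauge: a white ball on a stem and round steel foot (50 mm across), 84 mm tall; bystander; origin at its foot
There are look-alikes about, which are no part of the job. Leave any orange or purple look-alike of the cover alone.

How it is judged (in metres and radians):
On the way:
1. the tongue has been put down into the near end of the tray (its tip below the seat height and at least 47 mm to the -x side of the bay's middle) while the cover is still tilted by more than 0.06 rad (x of lip in the frame of bay below -0.047 m and z of lip in the frame of bay between -0.02 and 0 m and y of lip in the frame of bay between -0.01 and 0.01 m and angle between cover's own z axis and vertical above 0.06 rad), for 0.1 s.
At the end, for the whole second after the job is handed in: The cover lies flat in the tray (within 0.025 rad), its origin 3 mm below the seat height within 1.5 mm, within 17 mm in x and 5 mm in y of the bay's nominal middle and turned less than 0.1 rad, the latch has sprung home over it (within 1.5 mm), the cover is at rest and released (z of cover in the frame of bay between -0.0045 and -0.0015 m and x of cover in the frame of bay between -0.017 and 0.017 m and y of cover in the frame of bay between -0.005 and 0.005 m and angle between the z axis of cover and the z axis of case, either way round below 0.025 rad and angle between the x axis of cover and the x axis of case, either way round below 0.1 rad and value of joint latch below 0.0015 m and linear speed of cover below 0.01 m/s); the robot touches nothing.
It fails at once if the cover is forced against the case (with its tray and latch) with more than 18 N (contact force between cover and case above 18 N).
It fails at once if the robot pushes the case (with its tray and latch) with more than 18 N (contact force between any of the fingers, the arm and case above 18 N).
It fails at once if another thing on the table is moved by more than 30 mm (distance of any of blank, cell, driver, dots, caliper, bracket, gauge from where it was at the start of the episode above 0.03 m).
It also fails if it takes over 67 s, if anything falls off the work surface, if the arm or the gripper's body presses on something with over 40 N, if the wrist force passes 120 N, or if a joint passes its speed limit or range.

ROBOT

A 6-joint arm with a two-finger parallel gripper is mounted at the origin on the work surface. World frame = base frame: x ahead of the robot, y to its left, z up, the work surface at z = 0. Lengths are in m, angles in degrees, forces in N, time in s.
With the tool pointing down it reaches from about 0.4 to 0.825 m from the base axis. Payload 7 kg.
Tool frame: the origin (TCP) lies midway between the tips of the shut fingers; the grasp point (between the pads) lies r.grip_depth behind it (r.grip_depth is the distance from the TCP to the grasp point, in m); z points along the fingers, y is the direction in which the jaws open and shut (so a half turn about z gives the same grasp; the last joint's range is limited). The gripper opens to 88 mm and grips with 3 to 60 N. Pads are 19 mm wide; open, the fingers measure 130 mm over their backs; the gripper's body (78 mm by 193 mm) begins 47 mm behind the grasp point.
Start: joints at [83.6, 20.546, 0.682, 0, -70.136, -16.507], TCP at [0.263, 0.622, 0.227] pointing down, gripper open.
Joint ranges: [-176.03, 176.03], [-82.01, 121.73], [-58.28, 71.71], [-173.87, 95.51], [-174.79, -0.11], [-173.66, 173.66]. Speed limits (degrees/s): [136.94, 136.94, 172.46, 180, 180, 180].

INTERFACE

Orientations are given as [roll, pitch, yaw] about the fixed x, y, z axes, in that order (R = Rz(yaw) Ry(pitch) Rx(roll)).
In Python, from plant import r, imaging, close_job gives the robot as it stands.
- The arm moves only by the tool step_arm, never from a script. Its argument "commands" is a list of rows, each a list of 2 entries, a list of its own where there are three numbers: the shift along the tool's x, y, z in mm, then the turn about the tool's z in degrees. In form: [[[x, y, z], twist], ...]. A call has 1 to 20 rows; each row shifts and turns the commanded pose from where the row before left it, along the tool's axes as they then stand; what a row does not reach is not made up. A row lasts 1/8 s, in which the tool goes at most 62.5 mm and 10.7 degrees, less where a joint would pass 70% of its speed; a pose out of reach is approached as far as the arm can. A call with a gripper value outside its range is refused whole. "gripper" is the closure, from 0 (fully open) to 1 (shut), set as the call begins (left out, the last holds). The fingers move at their own pace and stop on an object; "grip_force" is the grip in N (left out, the last holds). Time passes only in rows, so rows that do not move let the fingers close. It gives the time, the measured TCP pose, the force and the opening at its end, in the units of the state.
- r.get_state(): the state, without advancing time (a new reading comes with each control period).
- imaging.capture(name): name is "scene" or "side" or "wrist"; returns a dict with "img" (420x560x3 uint8, red, green, blue), "z_map" (420x560 float32, m along the optical axis (not along the pixel's ray), 0 where there is no reading), "vfov" (degrees; the focal length in pixels is half the picture's height over the tangent of half this angle, whatever the lens; pixels are square), "cx", "cy" (the principal point, pixels), "extrinsics" (4x4, takes a point from camera to world coordinates); the wrist camera has in their place "T_tool_cam" (4x4, takes a point from camera to tool coordinates, whose origin is the TCP and whose axes are the flange's). Camera axes: x right, y down, z forward; pixel columns grow to the right and rows downward; lengths in m; the calibration is good to about 2 mm. A picture is of the moment at which its call begins: read the wrist's pose just before it.
- close_job(): hands the job in, once; it reports no verdict.
The state is a dict: "time_s": time; "joints": joint angles; "qd": joint speeds; "joint_torque": joint torques, N m; "tcp_pos": TCP position; "eef_rot": TCP orientation; "contact_force": force on the tool from outside, world axes, zero at the start; "moment": the same for the moment, N m; "gripper_width": finger opening in m.
Only numpy, scipy, OpenCV 4.12 (cv2) and the standard library are available. Lean on these libraries where they do the work, as an engineer would, in place of code of your own. Each camera call takes 0.05 s, during which the arm holds its last target.

## Working session

There is one attempt and no reset: what is moved stays moved. The work goes in short steps, Python scripts to look and compute and a tool call to move; the robot and the scene stay as the last step left them, time stands still between calls to the robot, and variables do not carry over. Pictures are saved under pics/ and viewed, and the job is handed in when it is done.

Besides the shell and the picture viewer there is one more tool, called after ">>>" as a command line: name --argument value ..., lists and objects as JSON in quotes. step_arm: Moves the arm, as the interface text tells. Its arguments: {"type":"object","properties":{"commands":{"type":"array","items":{"type":"array"}},"gripper":{"type":"number"},"grip_force":{"type":"number"}},"required":["commands"]}

```bash
ls; mkdir -p pics; cat > h.py <<'E'
import numpy as np, cv2
from plant import r, imaging, close_job
from scipy.spatial.transform import Rotation as R
def cap(n):
    s=r.get_state(); d=imaging.capture(n)
    h,w=d['img'].shape[:2]
    d['f']=h/2/np.tan(np.radians(d['vfov']/2))
    if 'extrinsics' in d: T=np.array(d['extrinsics'])
    else:
        B=np.eye(4);B[:3,:3]=R.from_euler('xyz',s['eef_rot'],degrees=True).as_matrix();B[:3,3]=s['tcp_pos'];T=B@np.array(d['T_tool_cam'])
    d['T']=T; d['s']=s
    return d
def ray(d,u,v):
    k=np.array([(u-d['cx'])/d['f'],(v-d['cy'])/d['f'],1]);return d['T'][:3,3],d['T'][:3,:3]@k
def onz(d,u,v,z):
    o,k=ray(d,u,v);return o+k*(z-o[2])/k[2]
def proj(d,p):
    q=np.linalg.inv(d['T'])@np.append(p,1);return np.array([d['cx']+d['f']*q[0]/q[2],d['cy']+d['f']*q[1]/q[2]])
def cloud(d):
    z=d['z_map'];v,u=np.indices(z.shape)
    P=np.stack([(u-d['cx'])/d['f']*z,(v-d['cy'])/d['f']*z,z],-1)@d['T'][:3,:3].T+d['T'][:3,3]
    P[z==0]=np.nan;return P
def save(d,n): cv2.imwrite('pics/'+n,d['img'][...,::-1])
E
python3 - <<'E'
from h import *
s=r.get_state();print(s, r.grip_depth)
for n in('scene','side','wrist'):
    d=cap(n);save(d,n+'0.png');print(n,d['vfov'],d['cx'],d['cy'],d['T'].round(3).tolist())
    np.savez('/tmp/%s0.npz'%n,**{k:d[k] for k in('img','z_map','T','f','cx','cy')})
E
```

```text
pics
{'time_s': 0.0, 'joints': array([ 8.35987065e+01,  2.05907701e+01,  6.32804685e-01, -2.11941632e-02,
       -7.01353038e+01, -1.65084824e+01]), 'qd': array([ 0.02305014, -0.01685586, -0.02687754, -0.03961249, -0.03163354,
       -0.00996654]), 'joint_torque': array([-2.26786622e-03, -5.82717025e+01,  2.93043870e+01,  6.99736655e+00,
        6.81309117e-03, -1.51407144e-04]), 'tcp_pos': array([0.26257444, 0.62129406, 0.22561945]), 'eef_rot': array([ 1.79904914e+02, -7.40337819e-03, -2.29169877e+01]), 'contact_force': array([ 0.28519716, -0.86546079, -0.30142414]), 'moment': array([ 0.08082438,  0.02170566, -0.0451532 ]), 'gripper_width': 0.08768600887436154} 0.0188
scene 50.205298959499125 278.6738813882615 204.44018953223747 [[0.229, 0.774, -0.591, 1.198], [0.974, -0.182, 0.138, -0.267], [-0.0, -0.607, -0.795, 1.017], [0.0, 0.0, 0.0, 1.0]]
side 52.25331762842704 278.0009359273352 211.95642111468777 [[0.741, -0.331, 0.585, -0.321], [-0.672, -0.374, 0.639, -0.995], [0.007, -0.866, -0.499, 0.776], [0.0, 0.0, 0.0, 1.0]]
wrist 69.58813236144078 278.4804073658563 211.6268969013877 [[-0.39, -0.893, -0.225, 0.323], [-0.921, 0.379, 0.094, 0.596], [0.001, 0.243, -0.97, 0.385], [0.0, 0.0, 0.0, 1.0]]
```

View pics/scene0.png

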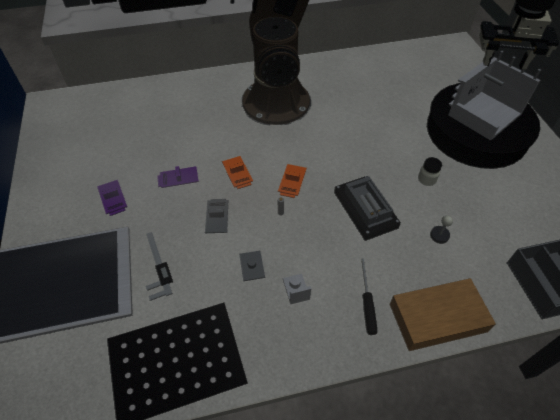

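View pics/side0.png

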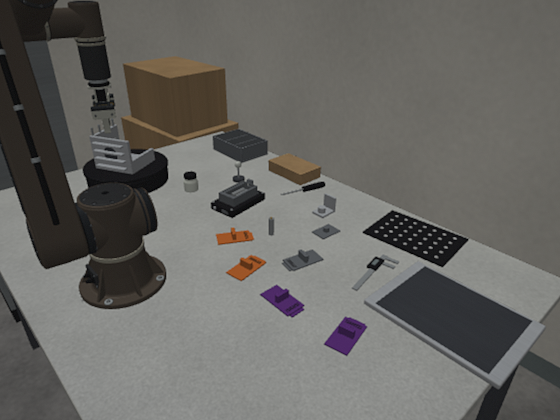

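View pics/wrist0.png

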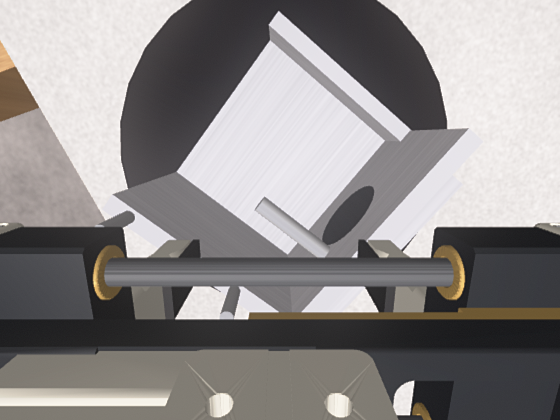

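Candidates in the scene view: the grey ribbed plate (217,215), the grey blank with a round knob (252,265), orange plates (237,172) and (292,180), and purple plates (178,177) and (112,197). The cover is the grey ribbed plate at (217,215), and the case is at (367,206). I'll check close crops of both.

```bash
python3 - <<'E'
import numpy as np,cv2
a=np.load('/tmp/scene0.npz')['img'][...,::-1];b=np.load('/tmp/side0.npz')['img'][...,::-1]
rs=lambda i:cv2.resize(i,(390,290),interpolation=cv2.INTER_CUBIC)
g=np.vstack([np.hstack([rs(a[190:240,184:251]),rs(a[170:245,320:420])]),np.hstack([rs(b[243:279,278:326]),rs(b[175:220,205:265])])])
cv2.imwrite('pics/crop0.png',np.clip(g*1.6,0,255).astype('u1'))
E
```

```text
(no output)
```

View pics/crop0.png

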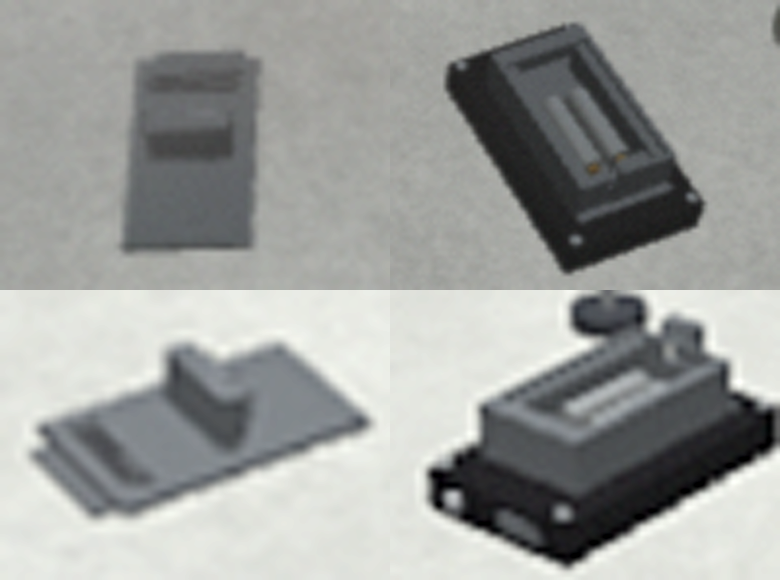

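```bash
python3 - <<'E'
from h import *
for n,bx,cb in (('scene',(190,240,184,251),(170,245,320,420)),('side',(243,279,278,326),(175,220,205,265))):
    z=np.load('/tmp/%s0.npz'%n);d={k:z[k] for k in z.files};P=cloud(d)
    for nm,b in(('cover',bx),('case',cb)):
        Q=P[b[0]:b[1],b[2]:b[3]].reshape(-1,3);Q=Q[~np.isnan(Q[:,0])]
        m=Q[:,2]>(0.004 if nm=='cover' else 0.012)
        print(n,nm,len(Q),m.sum(),np.histogram(Q[:,2]*1000,bins=[-5,-2,2,4,6,8,10,15,20,25,28,32,36,40,50,56,62,66,70,75,80,90,110]))
        rct=cv2.minAreaRect(Q[m][:,:2].astype('f4')*1000);print(rct)
        hh=Q[(Q[:,2]>(0.024 if nm=='cover' else .056))];print('top',hh.mean(0),cv2.minAreaRect(hh[:,:2].astype('f4')*1000))
E
```

```text
scene cover 3335 675 (array([ 558, 1732,  335,  187,  221,  128,   39,   16,   17,   14,   39,
         14,    0,    0,    0,    0,    0,    0,    0,    0,    0,    0]), array([ -5,  -2,   2,   4,   6,   8,  10,  15,  20,  25,  28,  32,  36,
        40,  50,  56,  62,  66,  70,  75,  80,  90, 110]))
((439.05560302734375, -270.1153259277344), (181.07052612304688, 157.39076232910156), 76.78205871582031)
top [ 0.44654491 -0.26969066  0.02985433] ((446.84320068359375, -268.8976135253906), (35.6300048828125, 13.644418716430664), 78.5447006225586)
scene case 7465 2316 (array([1024, 3283,  559,  104,   46,   32,   76,   76,   96,  167,  501,
        223,   77,  345,  196,  361,  163,   17,   16,   31,    0,    0]), array([ -5,  -2,   2,   4,   6,   8,  10,  15,  20,  25,  28,  32,  36,
        40,  50,  56,  62,  66,  70,  75,  80,  90, 110]))
((504.87548828125, 217.72442626953125), (187.3268280029297, 264.454833984375), 9.284963607788086)
top [0.52293793 0.14330976 0.06202336] ((521.0563354492188, 143.0234375), (141.11172485351562, 77.05799865722656), 9.453614234924316)
side cover 1721 515
[... 320 characters left out ...]
 139.0641326904297), 43.070655822753906)
top [ 0.44288213 -0.27399866  0.03017295] ((444.12420654296875, -271.860107421875), (43.08846664428711, 14.421943664550781), 75.51432037353516)
side case 2693 1183 (array([ 27, 778, 456, 147,  42,  26, 103,  76,  71,  50, 180, 110,  39,
       164, 137, 130, 109,  26,  10,  12,   0,   0]), array([ -5,  -2,   2,   4,   6,   8,  10,  15,  20,  25,  28,  32,  36,
        40,  50,  56,  62,  66,  70,  75,  80,  90, 110]))
((564.0320434570312, 173.68516540527344), (328.7300109863281, 172.10304260253906), 35.0936279296875)
top [0.51848935 0.13966145 0.06310272] ((521.209716796875, 140.814697265625), (142.7581787109375, 83.00934600830078), 9.416790008544922)
```

The top-left and bottom-left crops show the grey plate with its upright rib. Its tongue is at the robot-side end, about (217,200) in the scene view. The right-hand crops show the case with two cells and the latch at the far end, so the choice is confirmed. The tool can't be tilted, so I'll grip the rib's end faces with the jaws along the cover's y and let the cover pivot in the pads. First I'll look at the case with the wrist camera on the way.

>>> step_arm --commands '[[[0,0,-45],0],[[36,38,0],0],[[36,38,0],0],[[36,38,0],0],[[36,38,0],0],[[36,38,0],0],[[36,38,0],0],[[36,38,0],0],[[36,38,0],0],[[36,38,0],0],[[36,38,0],0],[[0,0,0],-8],[[0,0,0],-8],[[0,0,0],-8],[[0,0,0],-8],[[0,0,0],0],[[0,0,0],0]]' --gripper 0 --grip_force 10

```text
time_s: 2.28
tcp_pos: [0.4464, 0.1315, 0.2715]
eef_rot: [180.0, 0.0, 8.9]
contact_force: [0.0, -0.3, -0.7]
gripper_width: 0.0875
```

```bash
python3 - <<'E'
from h import *
d=cap('wrist');save(d,'w1.png');print(d['s']['tcp_pos'],d['s']['eef_rot'],d['s']['joints'])
np.savez('/tmp/w1.npz',**{k:d[k] for k in('img','z_map','T','f','cx','cy')})
E
```

```text
[0.44635956 0.13154335 0.27148285] [1.79997142e+02 9.43369907e-03 8.91960093e+00] [ 4.07594945e+01 -1.36943747e+00 -2.03383839e+01 -2.69495242e-03
 -7.10405756e+01  5.81609825e+01]
```

View pics/w1.png

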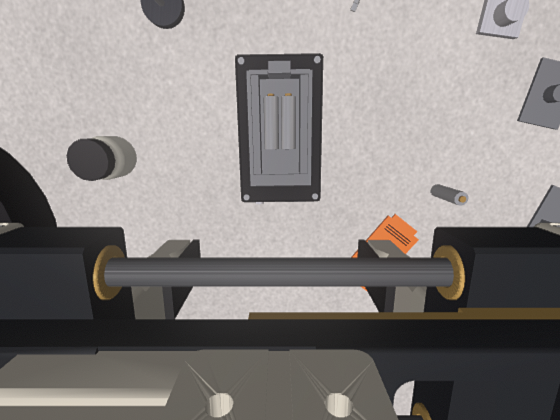

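The wrist view shows the case at about (280,128), with the latch at the far end (279,68) and the near-end bar at about y=180. The case is roughly square with the picture. I'll enlarge it and measure.

```bash
python3 - <<'E'
from h import *
z=np.load('/tmp/w1.npz');d={k:z[k] for k in z.files}
c=d['img'][45:210,225:335,::-1];cv2.imwrite('pics/w1c.png',cv2.resize(np.clip(c*1.0,0,255).astype('u1'),None,fx=3.6,fy=3.6,interpolation=cv2.INTER_CUBIC))
P=cloud(d)
for u in (252,264,279,294):
    print(u,[(v,*(P[v,u]*1000).round(0).astype(int)) for v in range(50,206,3) if not np.isnan(P[v,u,0])])
E
```

```text
252 [(50, np.int64(612), np.int64(192), np.int64(2)), (53, np.int64(608), np.int64(191), np.int64(3)), (56, np.int64(599), np.int64(188), np.int64(29)), (59, np.int64(595), np.int64(187), np.int64(31)), (62, np.int64(592), np.int64(187), np.int64(30)), (65, np.int64(588), np.int64(186), np.int64(31)), (68, np.int64(585), np.int64(186), np.int64(31)), (71, np.int64(576), np.int64(182), np.int64(63)), (74, np.int64(573), np.int64(181), np.int64(64)), (77, np.int64(570), np.int64(181), np.int64(60)), (80, np.int64(567), np.int64(181), np.int64(61)), (83, np.int64(564), np.int64(181), np.int64(59)), (86, np.int64(561), np.int64(180), np.int64(57)), (89, np.int64(558), np.int64(179), np.int64(61)), (92, np.int64(555), np.int64(179), np.int64(58)), (95, np.int64(551), np.int64(179), np.int64(62)), (98, np.int64(548), np.int64(178), np.int64(60)), (101, np.int64(545), np.int64(178), np.int64(59)), (104, np.int64(542), np.int64(177), np.int64(61)), (107, np.int64(538), np.int64(177), np.int64(59)), (110, np.int64(535), np.int64(177), np.int64(59)), (113, np.int64(532), np.int64(176), np.int6
[... 8697 characters left out ...]
64(479), np.int64(116), np.int64(34)), (167, np.int64(475), np.int64(115), np.int64(34)), (170, np.int64(471), np.int64(115), np.int64(34)), (173, np.int64(467), np.int64(114), np.int64(34)), (176, np.int64(467), np.int64(116), np.int64(63)), (179, np.int64(464), np.int64(115), np.int64(63)), (182, np.int64(460), np.int64(114), np.int64(63)), (185, np.int64(451), np.int64(111), np.int64(30)), (188, np.int64(448), np.int64(111), np.int64(32)), (191, np.int64(443), np.int64(110), np.int64(31)), (194, np.int64(439), np.int64(109), np.int64(31)), (197, np.int64(435), np.int64(109), np.int64(32)), (200, np.int64(431), np.int64(108), np.int64(30)), (203, np.int64(421), np.int64(105), np.int64(1))]
```

View pics/w1c.png

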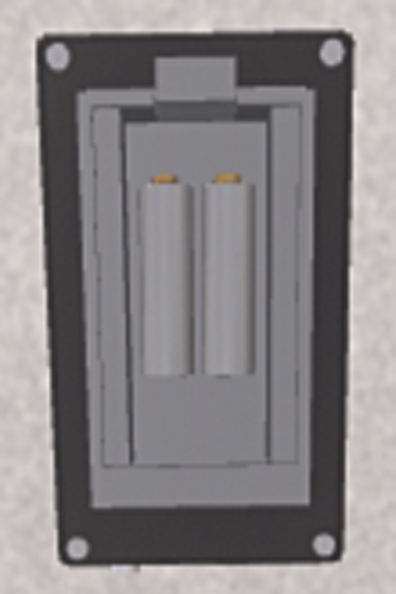

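```bash
python3 - <<'E'
from h import *
z=np.load('/tmp/w1.npz');d={k:z[k] for k in z.files}
g=lambda x,y:(225+(x+.5)/3.6-.5,45+(y+.5)/3.6-.5)
C=[onz(d,*g(*p),.030)[:2]*1000 for p in((38,36),(352,33),(58,563),(341,563))]
ce=np.mean(C,0);print('case corners',np.round(C,1),ce)
for a,b in((2,0),(3,1),(1,0),(3,2)):
    v=C[b]-C[a];print(np.linalg.norm(v),np.degrees(np.arctan2(v[1],v[0])))
yaw=np.radians(np.mean([np.degrees(np.arctan2(*(C[0]-C[2])[::-1])),np.degrees(np.arctan2(*(C[1]-C[3])[::-1]))]))
ex=np.array([np.cos(yaw),np.sin(yaw)]);ey=np.array([-ex[1],ex[0]])
for nm,p,h in(('barL',(103,464),.063),('barR',(298,463),.063),('rearL',(92,106),.063),('rearR',(305,106),.063),('nose',(195,118),.064),('front outer',(200,506),.063)):
    q=onz(d,*g(*p),h)[:2]*1000;print(nm,q.round(1),'case frame',((q-ce)@ex).round(1),((q-ce)@ey).round(1))
P=cloud(d)[45:210,225:335].reshape(-1,3);P=P[~np.isnan(P[:,0])]*1000
T=P[(P[:,2]>61.5)&(P[:,2]<67)];L=np.c_[(T[:,:2]-ce)@ex,(T[:,:2]-ce)@ey]
print('top',len(L),L.min(0),L.max(0)); m=abs(L[:,1])<22
print('bar x',np.sort(L[m&(L[:,0]<0)][:,0])[[0,5,-6,-1]])
T=P[P[:,2]>70];L=np.c_[(T[:,:2]-ce)@ex,(T[:,:2]-ce)@ey];print('latch',L.min(0),L.max(0),T[:,2].max())
T=P[(P[:,2]>28)&(P[:,2]<32.5)];L=np.c_[(T[:,:2]-ce)@ex,(T[:,:2]-ce)@ey];print('box',np.percentile(L,[0.5,99.5],0));print('yaw',np.degrees(yaw), cv2.minAreaRect(T[:,:2].astype('f4')))
E
```

```text
case corners [[597.  207.9]
 [614.1 103.9]
 [418.6 178.8]
 [435.   73.7]] [516.16469895 141.07489684]
180.80406631581775 9.246189046492987
181.73466497920768 9.5857357834787
105.37247164290473 99.36099287901213
106.45166112059307 98.86066490694954
barL [462.4 165. ] case frame -49.1 32.4
barR [472.9 100. ] case frame -49.4 -33.4
rearL [572.7 183.4] case frame 62.7 32.5
rearR [583.  117.6] case frame 62.1 -34.1
nose [574.1 151. ] case frame 58.7 0.3
front outer [453.3 130.4] case frame -63.7 -0.2
top 1708 [-63.55093897 -37.16603794] [67.09882846 37.16519463]
bar x [-63.55093897 -63.3507115  -49.7070595  -49.61509569]
latch [ 58.99188929 -11.8129398 ] [73.33680446 12.10057026] 79.00349213361856
box [[-90.41478225 -53.3293022 ]
 [ 90.93901869  53.10672122]]
yaw 9.415962414985843 ((516.4846801757812, 140.97216796875), (183.07823181152344, 107.4956283569336), 9.54504680633545)
```

Wrist depth puts the tray's bar face at -49.4 mm and the rear wall at +62.5 mm in the case frame. The tray therefore sits about +6.8 mm from nominal, the case yaw is about 9.4°, and the tops are near 63 mm. Next I'll view the cover.

>>> step_arm --commands '[[[0,0,0],8],[[0,0,0],8],[[0,0,0],6],[[3,39,0],0],[[3,39,7],0],[[3,39,7],0],[[3,39,7],0],[[3,39,7],0],[[3,39,7],0],[[3,39,7],0],[[3,39,7],0],[[3,39,7],0],[[3,39,7],0],[[0,0,0],0],[[0,0,0],0]]'

```text
time_s: 4.2
tcp_pos: [0.3885, -0.2552, 0.2085]
eef_rot: [-180.0, 0.0, -13.0]
contact_force: [0.9, -0.6, 1.1]
gripper_width: 0.0875
```

```bash
python3 - <<'E'
from h import *
d=cap('wrist');save(d,'w2.png');print(d['s']['tcp_pos'],d['s']['eef_rot'],d['s']['joints'])
np.savez('/tmp/w2.npz',**{k:d[k] for k in('img','z_map','T','f','cx','cy')})
E
```

```text
[ 0.38847573 -0.25523891  0.20850233] [-1.79997615e+02  1.60409741e-02 -1.30124035e+01] [-8.93894857e+00  1.15536889e+00 -2.62967035e+01 -3.96457443e-03
 -6.25637587e+01  8.59283719e+01]
```

View pics/w2.png

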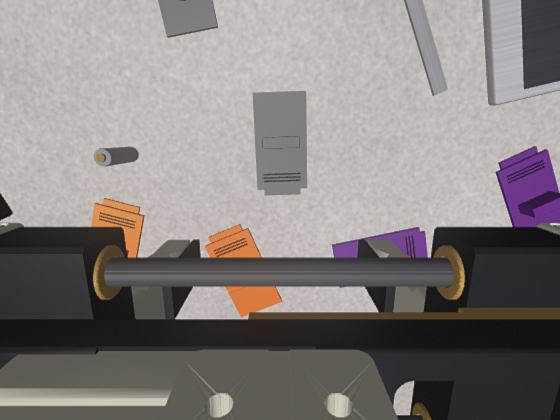

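The wrist view shows the grey cover at (281,140), with its rib at (281,142) and its tongue toward the robot at (283,191). The orange and purple look-alikes are clear of it. Now I'll measure.

```bash
python3 - <<'E'
from h import *
z=np.load('/tmp/w2.npz');d={k:z[k] for k in z.files}
P=cloud(d)*1000
Q=P[85:200,245:315];I=d['img'][85:200,245:315]
rib=Q[(Q[...,2]>26)&(Q[...,2]<36)];print('rib',len(rib),rib.mean(0),cv2.minAreaRect(rib[:,:2].astype('f4')))
pl=Q[(Q[...,2]>5)&(Q[...,2]<9.5)];
print('rib z',np.median(rib[:,2]),'plate z',np.median(pl[:,2]))
# colour contour of plate
hsv=cv2.cvtColor(d['img'],cv2.COLOR_RGB2GRAY);m=(hsv<140).astype('u1');m2=np.zeros_like(m);m2[85:205,240:320]=m[85:205,240:320]
m2=cv2.morphologyEx(m2,cv2.MORPH_OPEN,np.ones((3,3)))
c=max(cv2.findContours(m2,0,cv2.CHAIN_APPROX_NONE)[0],key=cv2.contourArea)
pts=np.array([onz(d,u,v,.007)[:2]*1000 for u,v in c[:,0]],'f4')
rr=cv2.minAreaRect(pts);print(cv2.boundingRect(c),rr,cv2.boxPoints(rr))
# rib corners by z>26 mask + contour
s=r.get_state();print(s['contact_force'],s['moment'])
E
python3 - <<'E'
import cv2
i=cv2.imread('pics/w2.png')[80:205,240:320];cv2.imwrite('pics/w2c.png',cv2.resize(i,None,fx=4.5,fy=4.5,interpolation=2))
E
```

```text
rib 417 [ 445.38433199 -270.73304971   31.67122349] ((445.3616027832031, -270.700439453125), (39.99996566772461, 11.964929580688477), 78.90930938720703)
rib z 31.725728049218528 plate z 7.75516217788344
(253, 91, 54, 104) ((441.8454895019531, -269.9547424316406), (59.24319839477539, 116.54607391357422), 78.85584259033203) [[ 378.94604 -287.75488]
 [ 493.2945  -310.2807 ]
 [ 504.74493 -252.1546 ]
 [ 390.39648 -229.62878]]
[-0.66470765 -0.58954992 -0.27084983] [0.0020167  0.04358395 0.00472746]
```

View pics/w2c.png

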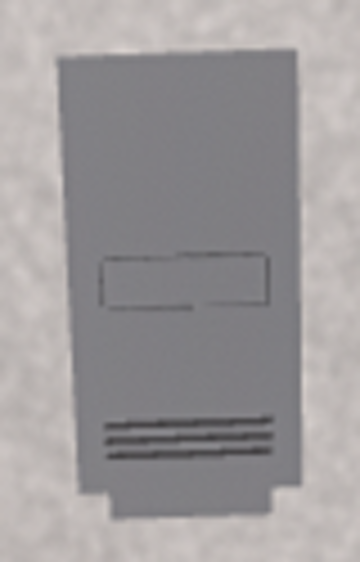

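Rib centre (445.4, -270.7), yaw -11.1°, rib top about 31.5 mm by depth (text: 31). I'll move above it and descend.

>>> step_arm --commands '[[[20,2,0],-1.9],[[20,1,0],0],[[19,1,0],0],[[0,0,45],0],[[0,0,45],0],[[0,0,40],0],[[0,0,20],0],[[0,0,0],0],[[0,0,0],0],[[0,0,0],0]]'

```text
time_s: 5.5
tcp_pos: [0.4465, -0.2712, 0.0597]
eef_rot: [180.0, -0.1, -11.0]
contact_force: [-0.1, -0.3, 0.4]
gripper_width: 0.0875
```

```bash
python3 - <<'E'
from h import *
d=cap('wrist');save(d,'w3.png');print(d['s']['tcp_pos'],d['s']['eef_rot'],d['s']['contact_force'],d['s']['moment'])
P=cloud(d)*1000;m=(P[...,2]>26)&(P[...,2]<36);print(m.sum(),cv2.minAreaRect(P[m][:,:2].astype('f4')))
E
```

```text
[ 0.44649477 -0.27122382  0.05973901] [ 1.79995946e+02 -1.22717934e-01 -1.10011405e+01] [-0.1351318  -0.29116616  0.41062896] [-0.01101699  0.01303353 -0.02453583]
1198 ((445.6252136230469, -270.6675720214844), (39.59111785888672, 12.44152545928955), 78.69890594482422)
```

View pics/w3.png

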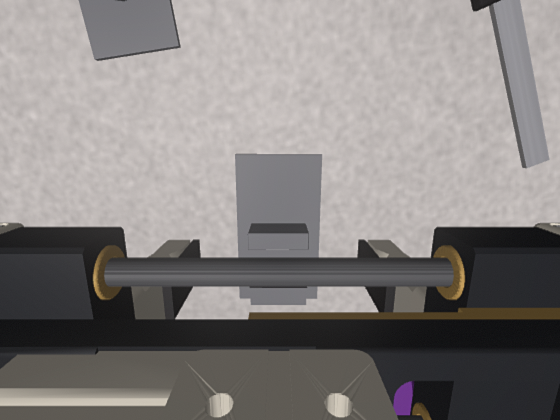

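The rib sits centred between the fingers, at (278,237) in the picture. I'll descend 48 mm and close gently.

>>> step_arm --commands '[[[-1,0,20],0],[[0,0,18],0],[[0,0,10],0],[[0,0,0],0],[[0,0,0],0]]'

```text
time_s: 6.18
tcp_pos: [0.4451, -0.271, 0.0113]
eef_rot: [180.0, -0.1, -11.0]
contact_force: [0.0, -1.6, 0.7]
gripper_width: 0.0878
```

>>> step_arm --commands '[[[0,0,0],0],[[0,0,0],0],[[0,0,0],0],[[0,0,0],0],[[0,0,0],0],[[0,0,0],0],[[0,0,0],0],[[0,0,0],0]]' --gripper 1 --grip_force 10

```text
time_s: 7.18
tcp_pos: [0.4445, -0.2709, 0.0105]
eef_rot: [180.0, 0.0, -11.0]
contact_force: [-0.1, 0.5, 0.2]
gripper_width: 0.04
```

>>> step_arm --commands '[[[0,0,-5],0],[[0,0,-10],0],[[0,0,-20],0],[[0,0,-30],0],[[0,0,-35],0],[[0,0,-30],0],[[0,0,-15],0],[[0,0,-5],0],[[0,-10,0],0],[[0,-20,0],0],[[0,-30,0],0],[[0,-40,0],0],[[0,-40,0],0],[[1,-40,0],0],[[1,-40,0],0],[[1,-40,0],0],[[1,-40,0],0],[[1,-40,0],0],[[1,-35,0],0],[[0,-25,0],0]]'

```text
time_s: 9.68
tcp_pos: [0.5262, 0.1222, 0.1592]
eef_rot: [179.9, 0.1, -11.0]
contact_force: [0.0, -0.7, -0.9]
gripper_width: 0.0394
```

>>> step_arm --commands '[[[0,-15,0],0],[[0,-8,0],0],[[0,0,0],-3],[[0,0,0],-5],[[0,0,0],-5],[[0,0,0],-5],[[0,0,0],-2.4],[[0,0,0],0],[[0,0,0],0]]'

```text
time_s: 10.8
tcp_pos: [0.5311, 0.1428, 0.1606]
eef_rot: [-180.0, 0.0, 9.3]
contact_force: [-0.4, -0.1, -0.7]
gripper_width: 0.0401
```

```bash
python3 - <<'E'
from h import *
s=r.get_state();print(s['tcp_pos'],s['eef_rot'],s['contact_force'],s['moment'],s['gripper_width'])
ce=np.array([516.3,141.0]);a=np.radians(9.4);ex=np.array([np.cos(a),np.sin(a)]);ey=np.array([-ex[1],ex[0]])
q=s['tcp_pos'][:2]*1000-ce;print('local',q@ex,q@ey)
for n in('side','scene','wrist'):
    d=cap(n);save(d,n+'4.png')
    if n!='wrist':
        u,v=proj(d,s['tcp_pos']).astype(int);c=d['img'][v-45:v+75,u-80:u+80,::-1];cv2.imwrite('pics/%s4c.png'%n,cv2.resize(c,None,fx=4,fy=4,interpolation=2))
    else:
        P=cloud(d)*1000;print([(v,P[v,279].round(0)) for v in range(60,300,8)])
E
```

```text
[0.53111907 0.14278192 0.16059699] [-1.79999005e+02  3.06803165e-03  9.30412341e+00] [-0.38591489 -0.09230163 -0.70025643] [-0.06491731 -0.01236797 -0.01891372] 0.04008696275770103
local 14.911116962642538 -0.6623461409863982
[(60, array([666., 164.,  -0.])), (68, array([659., 163.,   0.])), (76, array([652., 162.,   1.])), (84, array([645., 161.,   0.])), (92, array([637., 160.,   1.])), (100, array([630., 159.,   0.])), (108, array([622., 157.,   2.])), (116, array([615., 156.,   1.])), (124, array([606., 155.,  28.])), (132, array([599., 154.,  30.])), (140, array([592., 152.,  31.])), (148, array([587., 152.,  77.])), (156, array([586., 152., 158.])), (164, array([582., 151., 158.])), (172, array([nan, nan, nan])), (180, array([573., 149., 157.])), (188, array([569., 149., 158.])), (196, array([564., 148., 157.])), (204, array([560., 147., 159.])), (212, array([556., 147., 159.])), (220, array([551., 146., 158.])), (228, array([546., 145., 158.])), (236, array([542., 144., 159.])), (244, array([538., 144., 159.])), (252, array([538., 144., 171.])), (260, array([563., 148., 242.])), (268, array([562., 148., 244.])), (276, array([560., 147., 244.])), (284, array([557., 147., 244.])), (292, array([508., 139., 158.]))]
```

View pics/side4c.png

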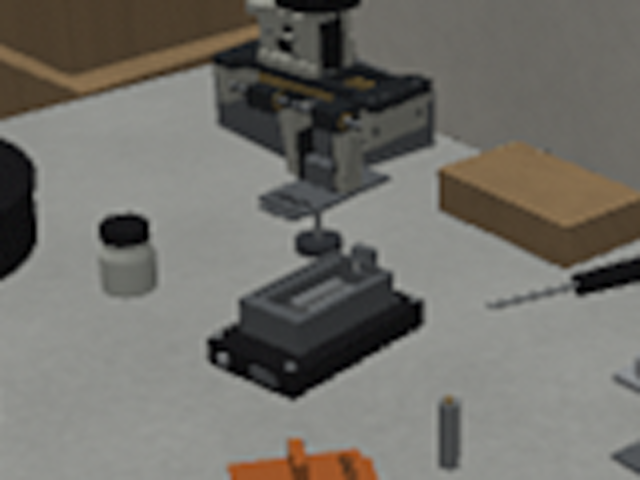

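View pics/wrist4.png

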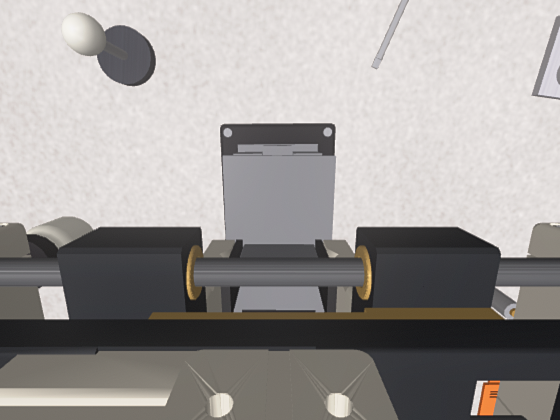

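The cover hangs flat: plate top at 158 mm by wrist depth, rear edge at (278,155) just over the latch. I'll lower it until the rear underside nears the latch top.

>>> step_arm --commands '[[[0,0,10],0],[[0,0,20],0],[[0,0,20],0],[[0,0,13],0],[[0,0,8],0],[[0,0,2],0],[[0,0,0],0],[[0,0,0],0]]'

```text
time_s: 11.95
tcp_pos: [0.5316, 0.1434, 0.0881]
eef_rot: [-180.0, -0.1, 9.4]
contact_force: [0.3, 0.3, -0.4]
gripper_width: 0.0396
```

>>> step_arm --commands '[[[0,0,1],0],[[0,0,1],0],[[0,0,1],0],[[0,0,1],0],[[0,0,1],0],[[0,0,0],0]]'

```text
time_s: 12.7
tcp_pos: [0.5311, 0.1431, 0.0826]
eef_rot: [180.0, 0.0, 9.4]
contact_force: [-0.9, -0.1, 1.3]
gripper_width: 0.0397
```

>>> step_arm --commands '[[[0,0,1],0],[[0,0,1],0],[[0,0,0],0]]'

```text
time_s: 13.08
tcp_pos: [0.5311, 0.1431, 0.0805]
eef_rot: [180.0, 0.0, 9.4]
contact_force: [-1.8, -0.1, 2.4]
gripper_width: 0.0398
```

```bash
cat > tilt.py <<'E'
from h import *
import sys
def tilt(tag):
    d=cap('wrist');save(d,'w_%s.png'%tag);s=d['s']
    ce=np.array([516.3,141.0]);a=np.radians(9.4);ex=np.array([np.cos(a),np.sin(a)]);ey=np.array([-ex[1],ex[0]])
    q=s['tcp_pos'][:2]*1000-ce;print('tcp local',(q@ex).round(1),(q@ey).round(1),'z',(s['tcp_pos'][2]*1000).round(1),'F',(s['contact_force']).round(2),'M',s['moment'].round(3),s['gripper_width'])
    P=cloud(d)*1000;L=np.stack([(P[...,:2]-ce)@ex,(P[...,:2]-ce)@ey,P[...,2]],-1)
    A=L[100:250,225:335].reshape(-1,3);A=A[~np.isnan(A[:,0])]
    A=A[(abs(A[:,1])<28)&(A[:,2]>55)&(A[:,2]<130)&(A[:,0]>q@ex+12)]
    # plane fit ransac-lite
    best=None;rng=np.random.default_rng(0)
    for _ in range(200):
        p=A[rng.choice(len(A),3,0)];n=np.cross(p[1]-p[0],p[2]-p[0]);n/=np.linalg.norm(n)+1e-9
        m=abs((A-p[0])@n)<1.2
        if abs(n[2])>.8 and (best is None or m.sum()>best.sum()):best=m
    B=A[best];c=np.linalg.lstsq(np.c_[B[:,0],B[:,1],np.ones(len(B))],B[:,2],rcond=None)[0]
    th=np.arctan(c[0]);print('plate top: tilt rad',th.round(3),'roll',c[1].round(3),'n',len(B),'rear edge x',np.percentile(B[:,0],99.5).round(1),'z there',(c[0]*np.percentile(B[:,0],99.5)+c[2]).round(1))
    xr=np.percentile(B[:,0],99.5);zr=c[0]*xr+c[2]
    # cover frame origin/lip from rear top edge (55,7)
    e=np.array([np.cos(th),np.sin(th)]);f=np.array([-np.sin(th),np.cos(th)])
    o=np.array([xr,zr])-55*e-7*f;lip=o-63*e+1.5*f
    print('origin',o.round(1),'z rel seat',(o[1]-59).round(1),'lip local x',lip[0].round(1),'rel seat',(lip[1]-59).round(1),'front plate bottom',(o-55*e+3*f).round(1))
tilt(sys.argv[1])
E
python3 tilt.py a
```

```text
tcp local 14.9 -0.3 z 80.5 F [-1.84 -0.11  2.39] M [-0.24   0.45  -0.029] 0.0397991524948898
plate top: tilt rad 0.062 roll 0.002 n 7833 rear edge x 71.3 z there 81.2
origin [16.8 70.8] z rel seat 11.8 lip local x -46.1 rel seat 9.4 front plate bottom [-38.2  70.4]
```

Contact is felt at 2.4 N and the cover is already tilting 0.06 rad tongue-down. I'll carry on.

>>> step_arm --commands '[[[0,0,1],0],[[0,0,1],0],[[0,0,1],0],[[0,0,0],0]]'

```text
time_s: 13.62
tcp_pos: [0.5311, 0.1431, 0.0774]
eef_rot: [180.0, 0.0, 9.4]
contact_force: [-1.8, -0.0, 1.9]
gripper_width: 0.0397
```

```bash
python3 tilt.py b
```

```text
tcp local 14.9 -0.3 z 77.4 F [-1.77 -0.01  1.86] M [-0.183  0.406 -0.004] 0.039726836698941295
plate top: tilt rad 0.125 roll 0.0 n 8086 rear edge x 71.6 z there 81.9
origin [17.9 68.1] z rel seat 9.1 lip local x -44.8 rel seat 2.7 front plate bottom [-37.   64.2]
```

>>> step_arm --commands '[[[0,0,1],0],[[0,0,1],0],[[0,0,1],0],[[0,0,0],0]]'

```text
time_s: 14.18
tcp_pos: [0.5314, 0.1432, 0.0751]
eef_rot: [180.0, -0.0, 9.4]
contact_force: [-3.9, -1.6, 6.5]
gripper_width: 0.0394
```

```bash
python3 tilt.py c
```

```text
tcp local 15.3 -0.3 z 75.1 F [-3.88 -1.58  6.52] M [-0.378  1.101 -0.012] 0.039387894208613265
plate top: tilt rad 0.173 roll 0.002 n 8125 rear edge x 72.1 z there 82.2
origin [19.1 65.9] z rel seat 6.9 lip local x -43.2 rel seat -2.4 front plate bottom [-35.6  59.4]
```

View pics/w_c.png

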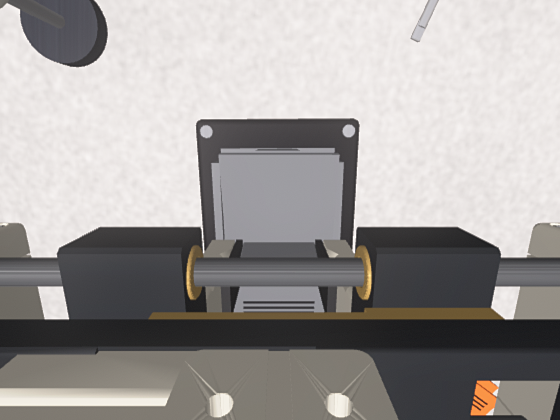

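Force rose because the plate's front corners have reached the ledges, with the front bottom at 59.4 mm. The lip is now 2.4 mm below the seat. I'll check side centring before sliding under the bar.

>>> step_arm --commands '[[[0,0,-0.5],0],[[-1,0,0],0],[[-1,0,0],0],[[-1,0,0],0],[[0,0,0],0]]'

```text
time_s: 14.85
tcp_pos: [0.5284, 0.1429, 0.0751]
eef_rot: [-180.0, -0.0, 9.4]
contact_force: [0.7, 0.1, 2.2]
gripper_width: 0.0405
```

```bash
cat >> tilt.py <<'E'
d=cap('wrist');ce=np.array([516.3,141.0]);a=np.radians(9.4);ex=np.array([np.cos(a),np.sin(a)]);ey=np.array([-ex[1],ex[0]])
P=cloud(d)*1000;L=np.stack([(P[...,:2]-ce)@ex,(P[...,:2]-ce)@ey,P[...,2]],-1)
for v in (175,200,220): print(v,' '.join('%d:%.1f,%.0f'%(u,L[v,u,1],L[v,u,2]) for u in list(range(203,224,2))+list(range(334,354,2)) if not np.isnan(L[v,u,0])))
E
python3 tilt.py d
```

```text
tcp local 12.2 -0.1 z 75.1 F [0.75 0.09 2.24] M [ 0.205 -0.245 -0.011] 0.040542106402670065
plate top: tilt rad 0.17 roll 0.003 n 8216 rear edge x 69.0 z there 82.0
origin [16.  65.8] z rel seat 6.8 lip local x -46.3 rel seat -2.3 front plate bottom [-38.7  59.5]
175 203:50.7,30 205:49.1,31 207:47.9,31 209:46.5,31 211:45.2,31 213:36.6,64 215:35.6,63 217:34.5,64 219:33.2,64 221:28.9,81 223:28.0,80 334:-28.6,80 336:-29.6,80 338:-33.7,64 340:-34.8,64 342:-36.2,63 344:-44.5,30 346:-45.6,31 348:-47.0,31 350:-48.4,31 352:-49.7,31
200 203:51.6,31 205:50.1,31 207:49.3,29 209:47.3,32 211:46.4,30 213:44.6,32 215:36.1,65 217:35.0,65 219:34.0,64 221:33.0,63 223:29.4,76 334:-29.5,78 336:-33.1,65 338:-34.4,64 340:-35.6,64 342:-43.9,30 344:-45.2,31 346:-46.6,31 348:-47.8,31 350:-49.1,32 352:-50.9,30
220 203:52.5,31 205:51.2,30 207:49.7,31 209:48.4,30 211:46.8,31 213:45.4,31 215:36.8,64 217:35.9,63 219:34.6,64 221:33.3,65 223:33.0,60 334:-32.7,64 336:-34.1,62 338:-34.9,64 340:-36.0,65 342:-44.6,31 344:-45.9,31 346:-47.3,31 348:-48.5,32 350:-50.2,30 352:-51.8,30
```

Centred: cover edges at +29.4 and -30, walls at ±33. I'll keep sliding toward the bar.

>>> step_arm --commands '[[[-1,0,0.3],0],[[-1,0,0],0],[[-1,0,0],0],[[-1,0,0],0],[[-1,0,0],0],[[0,0,0],0]]'

```text
time_s: 15.7
tcp_pos: [0.523, 0.1418, 0.0747]
eef_rot: [180.0, 0.0, 9.4]
contact_force: [0.3, 0.1, 1.4]
gripper_width: 0.0401
```

```bash
python3 tilt.py e | head -3
```

```text
tcp local 6.8 -0.3 z 74.7 F [0.26 0.11 1.45] M [-0.007 -0.244  0.006] 0.04006161325645989
plate top: tilt rad 0.163 roll -0.001 n 8194 rear edge x 63.6 z there 81.3
origin [10.4 65.5] z rel seat 6.5 lip local x -52.0 rel seat -2.3 front plate bottom [-44.3  59.5]
```

The hook criterion is now met: lip at -52 mm, 2.3 mm below the seat, tilt 0.16 rad. I'll continue in small steps until the bar is felt.

>>> step_arm --commands '[[[-1,0,0],0],[[-1,0,0],0],[[-1,0,0],0],[[0,0,0],0]]'

```text
time_s: 16.3
tcp_pos: [0.5202, 0.1413, 0.0747]
eef_rot: [-180.0, 0.0, 9.4]
contact_force: [1.0, 0.5, 1.2]
gripper_width: 0.04
```

>>> step_arm --commands '[[[-0.5,0,0],0],[[-0.5,0,0],0],[[0,0,0],0]]'

```text
time_s: 16.68
tcp_pos: [0.5193, 0.1412, 0.0748]
eef_rot: [180.0, 0.0, 9.4]
contact_force: [1.2, 0.0, 1.3]
gripper_width: 0.04
```

```bash
python3 tilt.py f | head -3
```

```text
tcp local 3.0 -0.3 z 74.8 F [1.22 0.05 1.32] M [ 0.03  -0.342 -0.04 ] 0.03998469860625191
plate top: tilt rad 0.164 roll -0.0 n 8230 rear edge x 59.8 z there 81.4
origin [ 6.6 65.5] z rel seat 6.5 lip local x -55.8 rel seat -2.3 front plate bottom [-48.1  59.5]
```

>>> step_arm --commands '[[[-0.5,0,0],0],[[-0.5,0,0],0],[[0,0,0],0]]'

```text
time_s: 17.15
tcp_pos: [0.5183, 0.141, 0.0748]
eef_rot: [180.0, 0.0, 9.4]
contact_force: [1.5, -0.3, 2.0]
gripper_width: 0.04
```

>>> step_arm --commands '[[[-0.5,0,0],0],[[-0.5,0,0],0],[[0,0,0],0]]'

```text
time_s: 17.52
tcp_pos: [0.518, 0.1411, 0.075]
eef_rot: [-180.0, -0.1, 9.4]
contact_force: [3.0, -0.9, 0.6]
gripper_width: 0.0397
```

```bash
python3 tilt.py g | head -3
```

```text
tcp local 1.7 -0.2 z 75.0 F [ 3.05 -0.88  0.64] M [-0.2   -1.554  0.099] 0.03971445100677706
plate top: tilt rad 0.171 roll 0.001 n 8201 rear edge x 58.5 z there 82.0
origin [ 5.5 65.8] z rel seat 6.8 lip local x -56.9 rel seat -2.4 front plate bottom [-49.2  59.4]
```

The bar is felt at Fx of about 3 N, with the plate front at -49.2 mm. I'll swing down along the arc (about +0.4 mm in x per mm down) until the rear rests on the latch face.

>>> step_arm --commands '[[[0.6,0,0.5],0],[[0.4,0,1],0],[[0.4,0,1],0],[[0,0,0],0]]'

```text
time_s: 18.12
tcp_pos: [0.5189, 0.1413, 0.0722]
eef_rot: [-180.0, -0.0, 9.4]
contact_force: [3.8, 0.2, 2.8]
gripper_width: 0.04
```

```bash
python3 tilt.py h | head -3
```

```text
tcp local 2.6 -0.2 z 72.2 F [3.83 0.19 2.85] M [ 0.354 -1.311  0.026] 0.03998150726420922
plate top: tilt rad 0.108 roll -0.002 n 9098 rear edge x 72.8 z there 77.6
origin [18.9 64.7] z rel seat 5.7 lip local x -43.9 rel seat 0.5 front plate bottom [-36.1  61.8]
```

```bash
sed -i 's/(abs(A\[:,1\])<28)/(abs(A[:,1])<28)\&(abs(A[:,1])>14)\&(A[:,2]>66)/' tilt.py; python3 tilt.py h2 | head -3
```

```text
tcp local 2.6 -0.2 z 72.3 F [3.46 0.73 1.93] M [ 0.38  -1.381 -0.   ] 0.039984876360540815
plate top: tilt rad 0.12 roll 0.001 n 4065 rear edge x 59.3 z there 76.6
origin [ 5.5 63. ] z rel seat 4.0 lip local x -57.2 rel seat -2.0 front plate bottom [-49.5  59.5]
```

View pics/w_h2.png

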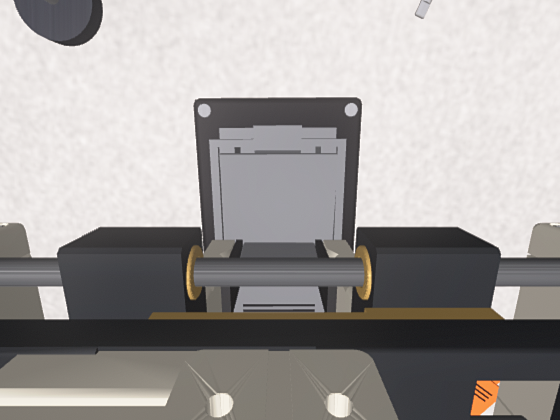

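The plate's rear edge (row ~150) is now just inside the latch, and its front is at the bar. I'll go a little lower, then release.

>>> step_arm --commands '[[[0.5,0,1],0],[[0.4,0,1],0],[[0,0,0],0]]'

```text
time_s: 18.7
tcp_pos: [0.5195, 0.1412, 0.0705]
eef_rot: [180.0, 0.0, 9.4]
contact_force: [1.1, 2.4, 6.2]
gripper_width: 0.0399
```

```bash
python3 tilt.py i | head -3
```

```text
tcp local 3.2 -0.3 z 70.5 F [1.08 2.44 6.24] M [ 0.417 -0.355 -0.023] 0.03990965802317133
plate top: tilt rad 0.088 roll -0.001 n 4019 rear edge x 59.7 z there 73.2
origin [ 5.6 61.4] z rel seat 2.4 lip local x -57.3 rel seat -1.7 front plate bottom [-49.5  59.5]
```

The latch is engaged (Fz 6 N). I'll release, raise, and press near the latch end with shut fingertips.

>>> step_arm --commands '[[[0,0,-0.5],0],[[0,0,0],0],[[0,0,0],0],[[0,0,0],0],[[0,0,0],0],[[0,0,0],0]]' --gripper 0.1

```text
time_s: 19.55
tcp_pos: [0.5196, 0.1413, 0.0707]
eef_rot: [180.0, 0.0, 9.4]
contact_force: [0.0, 0.1, 0.4]
gripper_width: 0.0787
```

```bash
python3 tilt.py j | head -3
```

```text
tcp local 3.3 -0.3 z 70.7 F [0.03 0.08 0.42] M [-0.027  0.001  0.001] 0.07865594688268142
plate top: tilt rad 0.086 roll 0.001 n 3967 rear edge x 59.7 z there 73.3
origin [ 5.5 61.6] z rel seat 2.6 lip local x -57.3 rel seat -1.3 front plate bottom [-49.5  59.8]
```

>>> step_arm --commands '[[[0,0,-10],0],[[0,0,-20],0],[[0,0,-10],0],[[0,0,0],0]]'

```text
time_s: 20.15
tcp_pos: [0.5201, 0.1416, 0.1118]
eef_rot: [-179.9, -0.1, 9.4]
contact_force: [1.1, 0.1, 0.0]
gripper_width: 0.0791
```

>>> step_arm --commands '[[[13,0,0],0],[[16,0,0],0],[[10,0,0],0],[[0,0,0],0],[[0,0,0],0],[[0,0,0],0],[[0,0,0],0],[[0,0,0],0]]' --gripper 1

```text
time_s: 21.15
tcp_pos: [0.558, 0.1477, 0.1109]
eef_rot: [-180.0, -0.0, 9.4]
contact_force: [-0.7, 0.7, -0.0]
gripper_width: 0.0046
```

>>> step_arm --commands '[[[0,0,15],0],[[0,0,15],0],[[0,0,5],0],[[0,0,0],0]]'

```text
time_s: 21.65
tcp_pos: [0.5578, 0.1474, 0.0749]
eef_rot: [180.0, 0.1, 9.4]
contact_force: [0.2, -0.1, 0.4]
gripper_width: 0.0005
```

```bash
python3 - <<'E'
from h import *
s=r.get_state();q=s['tcp_pos'][:2]*1000-np.array([516.3,141.0]);a=np.radians(9.4);print('local x',q@[np.cos(a),np.sin(a)],s['tcp_pos'],s['gripper_width'],s['contact_force'])
d=cap('side');u,v=proj(d,s['tcp_pos']).astype(int);c=d['img'][v-45:v+45,u-60:u+60,::-1];cv2.imwrite('pics/side5c.png',cv2.resize(c,None,fx=5,fy=5,interpolation=2))
E
```

```text
local x 41.97948990820764 [0.55779252 0.14739291 0.0749029 ] 0.0005244636043671649 [ 0.1794638  -0.10487707  0.38416399]
```

View pics/side5c.png

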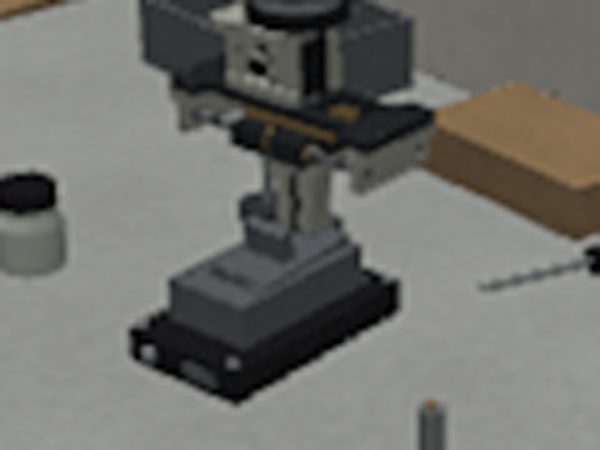

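The shut fingers stand over the plate between rib and latch, with no contact. Now I'll press down in 1 mm steps.

>>> step_arm --commands '[[[0,0,1],0],[[0,0,1],0],[[0,0,1],0],[[0,0,1],0],[[0,0,0],0]]'

```text
time_s: 22.32
tcp_pos: [0.5583, 0.1477, 0.072]
eef_rot: [-180.0, -0.0, 9.4]
contact_force: [-0.6, 0.0, 2.6]
gripper_width: 0.0004
```

>>> step_arm --commands '[[[0,0,1],0],[[0,0,1],0],[[0,0,0],0]]'

```text
time_s: 22.7
tcp_pos: [0.5584, 0.1478, 0.0699]
eef_rot: [-180.0, -0.0, 9.4]
contact_force: [-0.0, -0.6, 4.1]
gripper_width: 0.0002
```

>>> step_arm --commands '[[[0,0,1],0],[[0,0,1],0],[[0,0,0],0]]'

```text
time_s: 23.08
tcp_pos: [0.5578, 0.1475, 0.0673]
eef_rot: [180.0, 0.0, 9.4]
contact_force: [-0.1, 0.5, 0.1]
gripper_width: 0.0002
```

Force built to about 4 N and then dropped to zero, which suggests it snapped. I'll follow down to feel the seat.

>>> step_arm --commands '[[[0,0,1],0],[[0,0,1],0],[[0,0,1],0],[[0,0,0],0]]'

```text
time_s: 23.58
tcp_pos: [0.5579, 0.1475, 0.0645]
eef_rot: [180.0, 0.0, 9.4]
contact_force: [-0.8, -0.1, -0.1]
gripper_width: 0.0001
```

>>> step_arm --commands '[[[0,0,0.7],0],[[0,0,0.7],0],[[0,0,0],0]]'

```text
time_s: 23.95
tcp_pos: [0.5581, 0.1476, 0.0634]
eef_rot: [180.0, 0.0, 9.4]
contact_force: [-0.4, -0.3, 0.4]
gripper_width: 0.0007
```

>>> step_arm --commands '[[[0,0,0.6],0],[[0,0,0.5],0],[[0,0,0],0]]'

```text
time_s: 24.32
tcp_pos: [0.5582, 0.1477, 0.0633]
eef_rot: [180.0, -0.0, 9.4]
contact_force: [-3.9, -0.5, 9.3]
gripper_width: 0.0007
```

>>> step_arm --commands '[[[0,0,-10],0],[[0,0,-20],0],[[0,0,-40],0],[[-30,0,-50],0],[[-40,0,-40],0],[[-30,0,0],0],[[-20,0,0],0],[[0,0,0],0],[[0,0,0],0]]'

```text
time_s: 25.45
tcp_pos: [0.4402, 0.1283, 0.2221]
eef_rot: [180.0, 0.0, 9.4]
contact_force: [-0.2, 0.2, 0.2]
gripper_width: 0.0004
```

```bash
python3 - <<'E'
from h import *
s=r.get_state();print(s['tcp_pos'],s['contact_force'],s['time_s'])
d=cap('wrist');save(d,'w6.png')
ce=np.array([516.3,141.0]);a=np.radians(9.4);ex=np.array([np.cos(a),np.sin(a)]);ey=np.array([-ex[1],ex[0]])
P=cloud(d)*1000;L=np.stack([(P[...,:2]-ce)@ex,(P[...,:2]-ce)@ey,P[...,2]],-1).reshape(-1,3);L=L[~np.isnan(L[:,0])]
def zz(x0,x1,y0,y1):
    m=(L[:,0]>x0)&(L[:,0]<x1)&(L[:,1]>y0)&(L[:,1]<y1);return m.sum(),np.median(L[m,2])
print('front',zz(-45,-10,-28,28),'rear',zz(20,52,-28,28),'L',zz(20,52,5,28),'R',zz(20,52,-28,-5),'bar',zz(-62,-51,-25,25),'walls',zz(0,50,33.5,36.5))
m=(L[:,2]>85)&(L[:,2]<95)&(abs(L[:,1])<25);print('rib',L[m].mean(0),cv2.minAreaRect(L[m][:,:2].astype('f4')))
m=(L[:,2]>71)&(L[:,2]<82)&(abs(L[:,1])<16)&(L[:,0]>40);print('latch',L[m].min(0),L[m].max(0))
m=(abs(L[:,0])<50)&(abs(L[:,1])<28)&(abs(L[:,2]-63.5)<4);B=L[m];print('plane',np.linalg.lstsq(np.c_[B[:,:2],np.ones(len(B))],B[:,2],rcond=None)[0])
u=proj(d,np.r_[ce,60]/1000).astype(int);print(u)
c=d['img'][max(0,u[1]-110):u[1]+100,u[0]-90:u[0]+90,::-1];cv2.imwrite('pics/w6c.png',cv2.resize(c,None,fx=2.8,fy=2.8,interpolation=2))
d=cap('side');save(d,'side6.png');cv2.imwrite('pics/side6c.png',cv2.resize(d['img'][170:225,200:275,::-1],None,fx=8,fy=8,interpolation=2))
E
```

```text
[0.44018134 0.12828164 0.22206588] [-0.22440687  0.17043996  0.21821699] 25.45
front (np.int64(11400), np.float64(310.66016727617694)) rear (np.int64(1974), np.float64(63.799214056045244)) L (np.int64(818), np.float64(63.78248057843286)) R (np.int64(799), np.float64(63.81724739709171)) bar (np.int64(14184), np.float64(327.18983503229686)) walls (np.int64(163), np.float64(63.87579100037261))
rib [5.24979606e+00 6.19674388e-02 8.76813743e+01] ((5.258546829223633, 0.16149520874023438), (10.823607444763184, 39.35396194458008), 0.02933596819639206)
latch [ 58.80697767 -11.13548038  71.02587406] [73.03574234 12.24625557 78.54730659]
plane [-3.94309214e-04  5.41151780e-04  6.37801913e+01]
[278 124]
```

View pics/w6c.png

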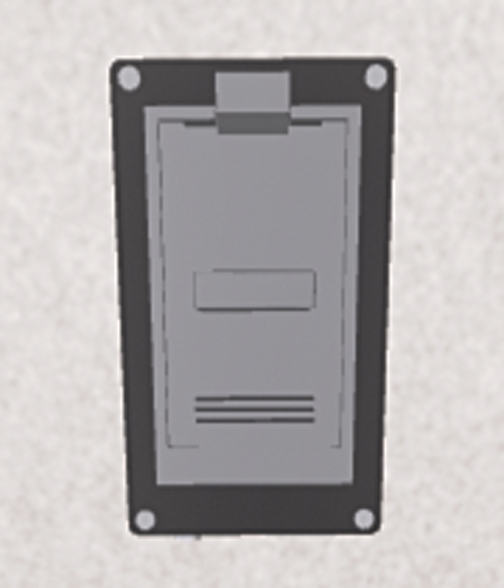

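View pics/side6c.png

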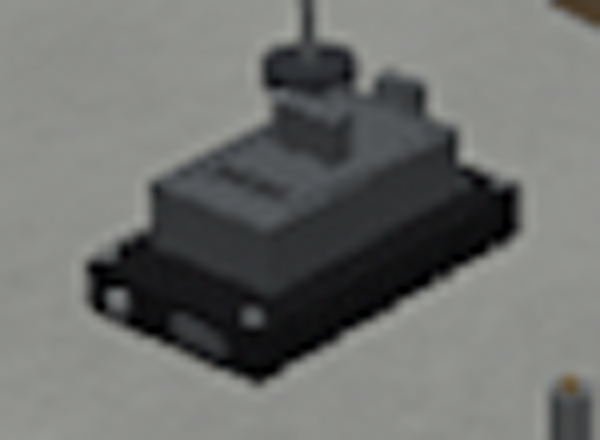

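The close view shows the cover flush and flat. Its tops are at 63.8 mm against 63.9 mm for the walls, and its tilt is under 0.001 rad. The latch is back where it was at the start, with its nose over the plate's edge. The arm is clear, so I'll hand in.

```bash
python3 -c "
from plant import close_job
print(close_job())"
```

```text
the job is handed in; nothing more can be done
None
```

The cover is back on the case, lying flat under the spring latch, and I handed the job in at about 25.5 s. The hand-in gives no verdict.

**How it went:**
- I gripped the rib by its end faces and lowered the rear of the cover onto the latch top, so the cover tilted in the pads (about 0.17 rad).
- I slid the tongue under the bar until I felt it. While tilted, the lip was about 57 mm to the near side of the case centre and 2.4 mm below the seat.
- I swung the cover down onto the latch face, let go, and pressed the rear down with shut fingertips. Force rose to about 4 N, then dropped as it snapped under.

**Last checks:**
- **Flatness:** tilt is below 0.001 rad, and the plate top is level with the walls (63.8 mm against 63.9 mm).
- **Position:** the rib centre is +5.2 mm in x and +0.1 mm in y from the nominal middle. The tray itself sits about +6.8 mm from nominal.
- **Latch:** it measures within about 0.3 mm of where it was at the start.
- **Forces:** the largest wrist force read was about 10 N, at the end of the final press. I only read forces at the end of each move, so a brief higher peak would not have shown.
- **Robot and bystanders:** the arm is clear of everything. I touched nothing else, but I did not measure the other objects again.

One check came out unusable: the final depth reading of the front half of the plate and the bar was hidden by the gripper. For that end I relied on the plane fit and the picture.

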